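# Refit the hotplate's control knob and turn it off

## Task

The control knob has come off the paste hotplate, and the thermostat was left part-way on. Put the knob back on its bare D-shaped spindle: feel gently for the flat, never forcing it, and press the knob down until it snaps fully home. Then use the knob to turn the hotplate off, its white pointer at the red mark, and let go, leaving the paste pot and the other things on the table where they are.

Things in the scene. Friction and masses are not known exactly. Their poses are not given: they have to be found in the camera images.
- hotplate: Cream electric hotplate, fixed, 260 (its x) x 170 (its y) x 66 mm high. Origin: centre of its underside, on the table. Its x axis points from the aluminium control panel at its front (panel top 60 mm up) to the round dark plate, 120 mm across, centred at x = +45, top 66 mm up, on which the paste pot stands.
- dial (a point): Point on the spindle's axis at the panel's top (85 mm in front of the hotplate's centre, 60 mm up); axes as the hotplate's. The spindle is a thermostat shaft that turns stiffly (0.15 N m) about the vertical; a light touch does not turn it. Off: its flat faces the red mark (+x here), against an end stop. On is clockwise seen from above, up to 4.2 rad.
- spindle_top (a point): Point fixed to the hotplate, 22 mm above the dial point: top end of the bare steel spindle (it does not turn with it). D section, 14 mm diameter, one flat 2 mm from the axis, top 2 mm chamfered to 12.4 mm, cross notch for the knob's clip. It was left with its flat 0.35 to 2.15 rad clockwise of the off mark; that angle is not measured: see or feel it.
- off_mark (a point): Red dot, 7 mm across, on the panel, 31 mm from the spindle's axis towards the plate. Black ticks go clockwise from it round the dial.
- knob: Loose black fluted round knob, 42 mm diameter, 30 mm tall, cast metal, about 0.12 kg, standing upright on the table, bore downwards; can be gripped across any diameter. Origin: centre of its underside; z up; x points along the white pointer line on its top and side. Fully home on the spindle, its underside lies flat on the panel.
- knob_bore (a point): Mouth of the knob's bore (same point and axes as the knob). D section, 24 mm deep, 14.6 mm diameter, mouth countersunk 2.5 mm, flat 2.3 mm from the axis on the pointer's side: the pointer shows where the spindle's flat faces. Over 0.2 rad out of line the knob stops 17 to 23 mm above the panel; in line it drops to about 11 mm, where a spring clip resists; 5 to 12 N then snap it home.
- knob_pointer (a point): Tip of the white pointer line: on the knob's upper rim, 20 mm from its axis, 30 mm above its underside; axes as the knob's.
- paste_pot: Off-white enamel paste pot, 75 mm diameter and tall, loose on the hotplate's round plate; to be left alone. Origin: centre of its underside.
- wax_tin: Dark green round tin, 62 mm diameter, 46 mm tall, loose on the table right of the hotplate; to be left alone. Origin: centre of its underside.
- bone_folder: Flat ivory-coloured bone folder, 145 x 23 x 4 mm, loose on the table in front of the hotplate; to be left alone. Origin: centre of its underside.
- print_block: Dark wooden printing block with brass relief, 50 x 55 x 29 mm, loose on the table to the left, in front of the suitcase; to be left alone. Origin: centre of its underside.
Not all that is in view belongs to the job. Of the things that look like the knob, the larger one is meant.

How it is judged (in metres and radians):
On the way, in this order (a step that is already met when the one before it is completed fails the run):
1. the knob is pressed fully home on the spindle, over the flat and snapped (horizontal distance between knob and dial below 0.003 m and z of knob in the frame of dial between -0.003 and 0.002 m and angle between knob's own z axis and vertical below 0.1 rad), for 0.2 s.
2. the knob has been turned to off, still home (horizontal distance between knob and dial below 0.003 m and z of knob in the frame of dial below 0.002 m and angle between the x axis of knob and the x axis of dial, either way round below 0.18 rad and x of knob_pointer in the frame of dial above 0.01 m), for 0.2 s.
At the end, for the whole second after the job is handed in: The knob sits upright on the spindle's axis (within 3 mm) with its underside on the panel (within 2 mm), its pointer within 0.18 rad of the direction of the red off mark, released and at rest (all of step 2 and z of knob in the frame of dial above -0.003 m and angle between knob's own z axis and vertical below 0.1 rad and linear speed of knob below 0.02 m/s and contact force between the fingers and knob below 0.1 N); the robot touches nothing.
It fails at once if the knob is forced on: more than 50 N between it and the spindle or hotplate while it is still over 3 mm from home (contact force between knob and hotplate above 50 N and z of knob in the frame of dial above 0.003 m).
It fails at once if the paste pot is shifted by more than 10 mm (distance of paste_pot from where it was at the start of the episode above 0.01 m).
It fails at once if the wax tin is shifted by more than 15 mm (distance of wax_tin from where it was at the start of the episode above 0.015 m).
It fails at once if the bone folder is shifted by more than 15 mm (distance of bone_folder from where it was at the start of the episode above 0.015 m).
It fails at once if the print block is shifted by more than 15 mm (distance of print_block from where it was at the start of the episode above 0.015 m).
It also fails if it takes over 64 s, if anything falls off the work surface, if the arm or the gripper's body presses on something with over 40 N, if the wrist force passes 120 N, or if a joint passes its speed limit or range.

## Robot

A 6-joint arm with a two-finger parallel gripper is mounted at the origin on a cart in front of the work surface, level with it; the furniture and walls round the work are solid. World frame = base frame: x ahead of the robot, y to its left, z up, the work surface at z = 0. Lengths are in m, angles in degrees, forces in N, time in s.
With the tool pointing down it reaches from about 0.275 to 0.725 m from the base axis. Payload 5.6 kg.
Tool frame: the origin (TCP) lies midway between the tips of the shut fingers; the grasp point (between the pads) lies 19 mm behind it; z points along the fingers, y is the line along which they close (so a half turn about z gives the same grasp; the last joint's range is limited). The gripper opens to 85 mm and grips with 20 to 120 N. Pads are 22 mm wide; open, the fingers measure 114 mm over their backs; the gripper's body (76 mm by 85 mm) begins 54 mm behind the grasp point. The pads swing forward as they close: fully open they stand 13 mm farther back than shut.
Start: joints at [87.239, 14.616, 6.199, 0, -81.583, -16.306], TCP at [0.18, 0.52, 0.231] pointing down, gripper open.
Joint ranges: [-168.99, 168.99], [-69.2, 112.95], [-62.41, 85.93], [-164.36, 98.24], [-168.68, -3.75], [-174.98, 174.98]. Speed limits (degrees/s): [147.25, 147.25, 180, 180, 180, 180].

## Interface

Orientations are given as a 3x3 rotation matrix whose columns are the frame's x, y, z axes.
In Python, from rig import observe, viewer, ticket gives the robot as it stands.
- The arm moves only by the tool arm_command, never from a script. Its argument "targets" is a list of rows, each an object of numbers: "wx", "wy", "wz": the turn, a rotation vector about the tool's x, y, z in rad; "dx", "dy", "dz": the shift along the tool's x, y, z in mm; "grip": the closure, from -1 (fully open) to 1 (shut), so that 0 is half open. In form: [{"wx": .., "wy": .., "wz": .., "dx": .., "dy": .., "dz": .., "grip": ..}, ...]. A call has 1 to 8 rows; each row shifts and turns the commanded pose from where the row before left it, along the tool's axes as they then stand; what a row does not reach is not made up. A row lasts 1/12 s, in which the tool goes at most 41.7 mm and 7.16 degrees, less where a joint would pass 70% of its speed; a pose out of reach is approached as far as the arm can. A call with a gripper value outside its range is refused whole. The fingers move at their own pace and stop on an object; "newtons" is the grip in N (left out, the last holds). Time passes only in rows, so rows that do not move let the fingers close. It gives the time, the measured TCP pose, the force, the opening and the grip force at its end, in the units of the state.
- observe(): the state, without advancing time (a new reading comes with each control period).
- viewer.capture(name): name is "side" or "top" or "wrist"; returns a dict with "frame" (480x640x3 uint8, red, green, blue), "camera_matrix" (3x3 intrinsics, pixels), "D" ([k1, k2, p1, p2, k3] as OpenCV has them; the pictures are not rectified), "rvec" (rotation vector, rad) and "tvec" (3), from world to camera coordinates, as OpenCV has them. Camera axes: x right, y down, z forward; pixel columns grow to the right and rows downward; lengths in m; the calibration is good to about 2 mm. A picture is of the moment at which its call begins. There is no depth.
- ticket.hand_in(): hands the job in; it is judged then, once.
The state is a dict: "time_s": time; "joint_positions": joint angles; "qvel": joint speeds; "tau": joint torques, N m; "ee_pos": TCP position; "orientation": TCP orientation; "contact_force": force on the tool from outside, world axes, zero at the start; "moment": the same for the moment, N m; "gripper_width": opening from 0.0 (shut) to 1.0 (fully open); "finger_force": force on a finger pad.
Only numpy, scipy, OpenCV 4.12 (cv2) and the standard library are available. Lean on these libraries where they do the work, as an engineer would, in place of code of your own. Each camera call takes 0.05 s, during which the arm holds its last target. There are 200 camera calls.

## Working session

There is one attempt and no reset: what is moved stays moved. The work goes in short steps, Python scripts to look and compute and a tool call to move; the robot and the scene stay as the last step left them, time stands still between calls to the robot, and variables do not carry over. Pictures are saved under pics/ and viewed, at most 10 in all, crops included, and the job is handed in when it is done.

Besides the shell and the picture viewer there is one more tool, called after "Request:" as name([rows], argument=value, ...), one row to a line, values as JSON. arm_command: Moves the arm, as the interface text tells. Its arguments: {"type":"object","properties":{"targets":{"type":"array"},"newtons":{"type":"number"}},"required":["targets"]}

```bash
mkdir -p pics; cat > h.py <<'E'
import numpy as np, cv2, pickle
from rig import observe, viewer, ticket
def cap(n, save):
    c=viewer.capture(n); pickle.dump(c,open(f'pics/{save}.pkl','wb'))
    cv2.imwrite(f'pics/{save}.png',c['frame'][:,:,::-1]); return c
def load(s): return pickle.load(open(f'pics/{s}.pkl','rb'))
def ray(c,uv):
    K=np.array(c['camera_matrix']);D=np.array(c['D'],float)
    p=cv2.undistortPoints(np.array([[uv]],float),K,D)[0,0]
    R=cv2.Rodrigues(np.array(c['rvec'],float))[0]; t=np.array(c['tvec'],float).ravel()
    d=R.T@np.array([p[0],p[1],1]); return -R.T@t, d/np.linalg.norm(d)
def atz(c,uv,z):
    o,d=ray(c,uv); return o+d*(z-o[2])/d[2]
def tri(c1,a,c2,b):
    o,d=ray(c1,a);p,e=ray(c2,b)
    s=np.linalg.lstsq(np.c_[d,-e],p-o,rcond=None)[0]
    q,r=o+s[0]*d,p+s[1]*e; return (q+r)/2,np.linalg.norm(q-r)
def proj(c,P):
    return cv2.projectPoints(np.array(P,float).reshape(-1,3),np.array(c['rvec'],float),np.array(c['tvec'],float),np.array(c['camera_matrix']),np.array(c['D'],float))[0][:,0]
E
python3 - <<'E'
from h import *
a=cap('side','s0');b=cap('top','t0');w=cap('wrist','w0')
for c in(a,b,w): print(ray(c,(320,240)))
s=observe();print(s)
E
```

```text
(array([ 0.43486193, -1.07067628,  0.4541377 ]), array([ 0.11127649,  0.91525999, -0.38719078]))
(array([ 0.30423526, -0.13817035,  1.5130721 ]), array([ 0.1579818 , -0.03098298, -0.98695583]))
(array([0.2516439 , 0.49474264, 0.37241654]), array([-0.2913756 ,  0.09967109, -0.95140209]))
{'time_s': 0.15, 'joint_positions': array([ 8.72379145e+01,  1.46437662e+01,  6.14813372e+00, -1.76343650e-02,
       -8.15807325e+01, -1.63060710e+01]), 'qvel': array([ 0.03802787, -0.08072829,  0.25937427,  0.06355179,  0.03016307,
        0.00983289]), 'tau': array([-1.97959402e-03, -3.86942768e+01,  2.38079971e+01,  5.36661074e+00,
       -4.52388209e-03,  7.80181839e-07]), 'ee_pos': array([0.1795325 , 0.51950189, 0.2306273 ]), 'orientation': array([[ 9.45115851e-01, -3.26735201e-01, -3.68333824e-04],
       [-3.26735398e-01, -9.45114938e-01, -1.31659297e-03],
       [ 8.20594714e-05,  1.36468059e-03, -9.99999065e-01]]), 'contact_force': array([0.11327157, 0.21997345, 0.20229188]), 'moment': array([-0.01752116, -0.02605882,  0.01148243]), 'finger_force': 0.0, 'gripper_width': 0.9996054189493552}
```

View pics/t0.png

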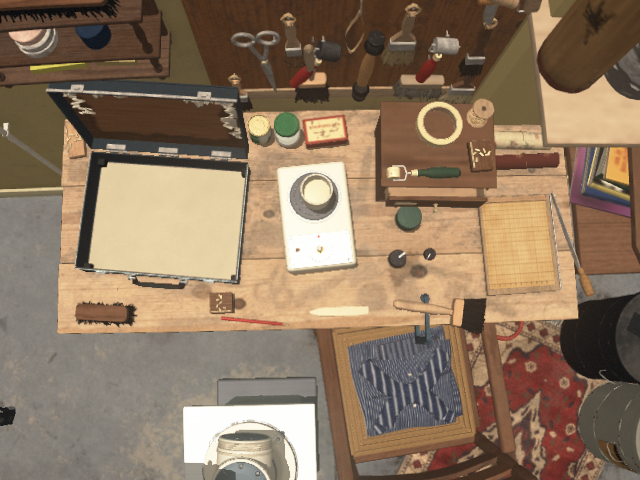

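View pics/s0.png

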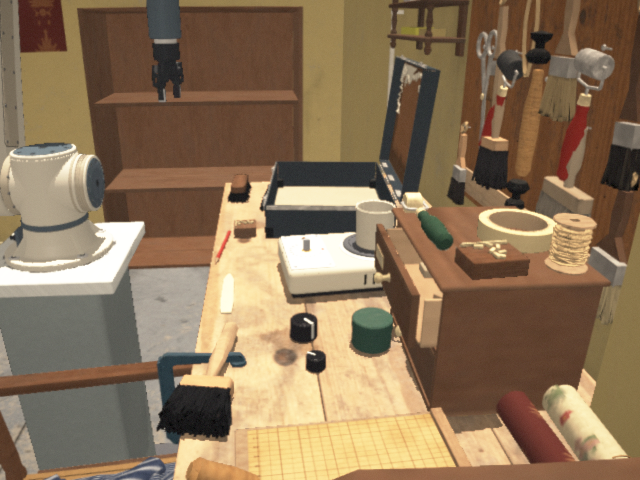

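The top view shows the hotplate at (316,218), its dial near (320,250), and the knob at (398,258) with a smaller lookalike at (430,254). In the side view the knob is at (304,328) and the spindle at (307,243). I'll make zoomed crops for finer pixels.

```bash
python3 - <<'E'
from h import *
def crop(s,u,v,w,h,k): 
    f=load(s)['frame'][v:v+h,u:u+w,::-1]; return cv2.resize(f,None,fx=k,fy=k,interpolation=cv2.INTER_CUBIC)
m=np.vstack([np.hstack([crop('t0',380,240,40,30,10),crop('t0',300,230,40,30,10)]),np.hstack([crop('s0',280,305,50,37.5.__int__(),8)[:290],crop('s0',282,225,50,37,8)[:290]])])
cv2.imwrite('pics/z0.png',m);print(m.shape)
c=load('t0')
for uv in [(278,167),(342,163),(355,265),(288,272)]: print(atz(c,uv,0.066 if uv[1]<200 else .06))
print('knob',tri(load('s0'),(304,328),c,(398,258)),'dial',tri(load('s0'),(307,240),c,(320,250)))
E
```

```text
(590, 800, 3)
[ 0.71808472 -0.08714568  0.066     ]
[ 0.72440123 -0.24306858  0.066     ]
[ 0.4743813  -0.26524489  0.06      ]
[ 0.4620648  -0.10558025  0.06      ]
knob (array([ 0.49526924, -0.37647979,  0.01376409]), np.float64(0.0022166496412336116)) dial (array([ 0.51441359, -0.18262815,  0.07873751]), np.float64(0.008740019562482377))
```

View pics/z0.png

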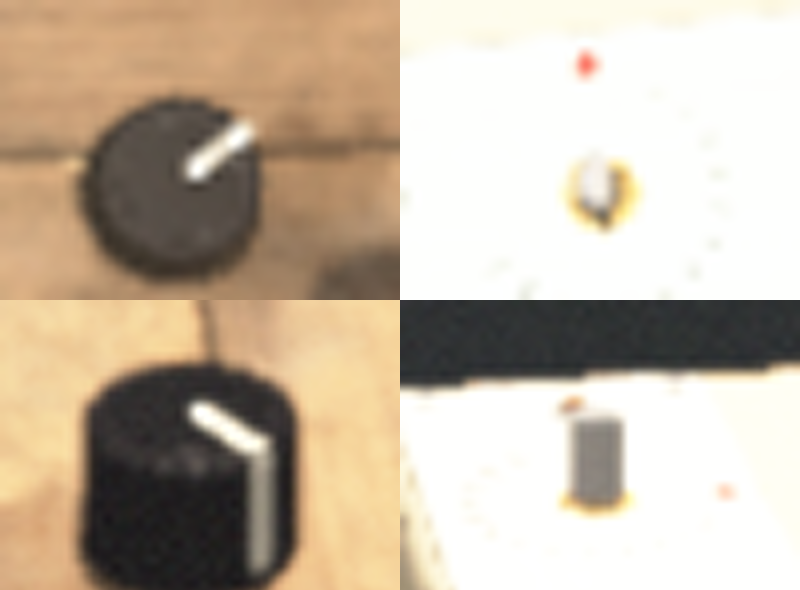

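The knob top is at top (397.3,257.5) / side (303.4,318.2), with its pointer going up-right. The red dot is at top (318.2,236) / side (322.4,248.4), and the spindle foot at top (319.6,248.9) / side (306.2,249.6).

```bash
python3 - <<'E'
from h import *
s,t=load('s0'),load('t0')
print('knobtop',tri(s,(303.4,318.2),t,(397.3,257.5)))
d=tri(s,(322.4,248.4),t,(318.25,235.95));b=tri(s,(306.2,249.6),t,(319.55,248.85))
print('dot',d,'\nbase',b); v=d[0]-b[0];print(np.linalg.norm(v[:2]),np.degrees(np.arctan2(v[1],v[0])))
print('pt',atz(t,(404.3,252.4),.03),'c',atz(t,(397.3,257.5),.03))
# hotplate yaw from long edges, all at same plane
e=[atz(t,u,.064) for u in [(278,167),(288,272),(342,163),(355,265)]]
for i in(0,2): q=e[i]-e[i+1];print(np.degrees(np.arctan2(q[1],q[0])))
w=load('w0');R=cv2.Rodrigues(np.array(w['rvec']))[0];o=observe();T=np.array(o['orientation'])
print('cam in tool',T.T@(-R.T@np.array(w['tvec'])-o['ee_pos']),'\n',T.T@R.T, w['camera_matrix'])
E
```

```text
knobtop (array([ 0.49465511, -0.37241839,  0.02886076]), np.float64(0.0022530105590971823))
dot (array([ 0.54731526, -0.17993037,  0.06010013]), np.float64(0.001150089713818393)) 
base (array([ 0.51646865, -0.18209348,  0.05970291]), np.float64(0.0018559946062259806))
0.030922362773310334 4.011279797694215
pt [ 0.50546337 -0.39009681  0.03      ] c [ 0.49337423 -0.37220611  0.03      ]
4.137907022129654
4.935636967495134
cam in tool [ 7.62549871e-02  3.25058212e-05 -1.41783065e-01] 
 [[-6.99448071e-04 -9.55041640e-01 -2.96470871e-01]
 [ 9.99999755e-01 -6.59659458e-04 -2.34241057e-04]
 [ 2.81401486e-05 -2.96470962e-01  9.55041867e-01]] [[340.32921479   0.         320.01841777]
 [  0.         340.32921479 235.87363125]
 [  0.           0.           1.        ]]
```

Heights check out (dot and foot at 60 mm, knob top at 29 mm, dot distance 30.9 mm). I'll move towards the spindle for a close wrist look.

Request:
arm_command([
  {"dx":26,"dy":30,"grip":-1},
  {"dx":26,"dy":30,"grip":-1},
  {"dx":26,"dy":30,"grip":-1},
  {"dx":26,"dy":30,"grip":-1},
  {"dx":26,"dy":30,"grip":-1},
  {"dx":26,"dy":30,"grip":-1},
  {"dx":26,"dy":30,"grip":-1},
  {"dx":26,"dy":30,"grip":-1},
])

```text
schema error: expected keys wx, wy, wz, dx, dy, dz, grip
```

Request:
arm_command([
  {"dx":26,"dy":30,"grip":-1},
  {"dx":26,"dy":30,"grip":-1},
  {"dx":26,"dy":30,"grip":-1},
  {"dx":26,"dy":30,"grip":-1},
  {"dx":26,"dy":30,"grip":-1},
  {"dx":26,"dy":30,"grip":-1},
  {"dx":26,"dy":30,"grip":-1},
  {"dx":26,"dy":30,"grip":-1},
])

```text
schema error: expected keys wx, wy, wz, dx, dy, dz, grip
```

```bash
python3 - <<'E'
from h import *
o=observe();T=np.array(o['orientation']);print(o['time_s'],o['ee_pos'],o['joint_positions'],np.degrees(np.arctan2(T[1,0],T[0,0])))
print(T.T@(np.array([.445,-.157,.10])-o['ee_pos'])*1000)
E
```

```text
0.15 [0.1795325  0.51950189 0.2306273 ] [ 8.72379145e+01  1.46437662e+01  6.14813372e+00 -1.76343650e-02
 -8.15807325e+01 -1.63060710e+01] -19.070746842610784
[471.92393714 552.45620431 131.42007724]
```

All keys are needed in each row.

Request:
arm_command([
  {"wx":0,"wy":0,"wz":0,"dx":26,"dy":30,"dz":0,"grip":-1},
  {"wx":0,"wy":0,"wz":0,"dx":26,"dy":30,"dz":0,"grip":-1},
  {"wx":0,"wy":0,"wz":0,"dx":26,"dy":30,"dz":0,"grip":-1},
  {"wx":0,"wy":0,"wz":0,"dx":26,"dy":30,"dz":0,"grip":-1},
  {"wx":0,"wy":0,"wz":0,"dx":26,"dy":30,"dz":0,"grip":-1},
  {"wx":0,"wy":0,"wz":0,"dx":26,"dy":30,"dz":0,"grip":-1},
  {"wx":0,"wy":0,"wz":0,"dx":26,"dy":30,"dz":0,"grip":-1},
  {"wx":0,"wy":0,"wz":0,"dx":26,"dy":30,"dz":0,"grip":-1},
])

```text
time_s: 0.82
ee_pos: [0.2978, 0.2231, 0.2312]
orientation: [[0.945, -0.326, 0.0], [-0.326, -0.945, 0.0], [-0.0, -0.0, -1.0]]
contact_force: [1.8, 1.0, -0.0]
gripper_width: 1.0
finger_force: 0.0
```

Request:
arm_command([
  {"wx":0,"wy":0,"wz":0,"dx":26,"dy":30,"dz":0,"grip":-1},
  {"wx":0,"wy":0,"wz":0,"dx":26,"dy":30,"dz":0,"grip":-1},
  {"wx":0,"wy":0,"wz":0,"dx":26,"dy":30,"dz":0,"grip":-1},
  {"wx":0,"wy":0,"wz":0,"dx":26,"dy":30,"dz":0,"grip":-1},
  {"wx":0,"wy":0,"wz":0,"dx":26,"dy":30,"dz":0,"grip":-1},
  {"wx":0,"wy":0,"wz":0,"dx":26,"dy":30,"dz":0,"grip":-1},
  {"wx":0,"wy":0,"wz":0,"dx":26,"dy":30,"dz":0,"grip":-1},
  {"wx":0,"wy":0,"wz":0,"dx":26,"dy":30,"dz":0,"grip":-1},
])

```text
time_s: 1.48
ee_pos: [0.4161, -0.0719, 0.2313]
orientation: [[0.945, -0.327, 0.0], [-0.327, -0.945, 0.0], [0.0, -0.0, -1.0]]
contact_force: [1.3, 1.0, 1.2]
gripper_width: 0.999
finger_force: 0.0
```

```bash
python3 - <<'E'
from h import *
o=observe();T=np.array(o['orientation']);print(o['time_s'],o['ee_pos'],o['joint_positions'],np.degrees(np.arctan2(T[1,0],T[0,0])))
print(T.T@(np.array([.445,-.157,.10])-o['ee_pos'])*1000)
E
```

```text
1.4833 [ 0.41607969 -0.07186361  0.23129344] [ 1.16382697e+01 -7.89377043e-02 -1.09328975e+01 -1.24380523e-02
 -7.91267275e+01  5.92891507e+01] -19.07492564088158
[ 55.13154533  71.05710769 131.27816828]
```

Request:
arm_command([
  {"wx":0,"wy":0,"wz":0,"dx":14,"dy":18,"dz":30,"grip":-1},
  {"wx":0,"wy":0,"wz":0,"dx":14,"dy":18,"dz":34,"grip":-1},
  {"wx":0,"wy":0,"wz":0,"dx":14,"dy":18,"dz":34,"grip":-1},
  {"wx":0,"wy":0,"wz":0,"dx":13,"dy":17,"dz":33,"grip":-1},
  {"wx":0,"wy":0,"wz":0,"dx":0,"dy":0,"dz":0,"grip":-1},
  {"wx":0,"wy":0,"wz":0,"dx":0,"dy":0,"dz":0,"grip":-1},
])

```text
time_s: 1.98
ee_pos: [0.4433, -0.1556, 0.0983]
orientation: [[0.944, -0.329, -0.005], [-0.329, -0.944, 0.0], [-0.005, 0.002, -1.0]]
contact_force: [-0.2, 0.7, 1.9]
gripper_width: 0.998
finger_force: 0.0
```

```bash
python3 - <<'E'
from h import *
c=cap('wrist','w1');o=observe();print(o['ee_pos'])
P=proj(c,[[.5165,-.182,.082],[.5165,-.182,.06],[.5473,-.18,.06]]);print(P)
u,v=P[0].astype(int);x0,y0=max(u-50,0),max(v-45,0);print(x0,y0)
z=cv2.resize(c['frame'][y0:y0+75,x0:x0+100,::-1],None,fx=8,fy=8,interpolation=cv2.INTER_CUBIC)
cv2.imwrite('pics/w1z.png',z)
E
```

```text
[ 0.4446346  -0.15512549  0.10019193]
[[322.07734984 127.03135341]
 [321.76827046 127.27983876]
 [297.09935072  67.04997605]]
272 82
```

View pics/w1z.png

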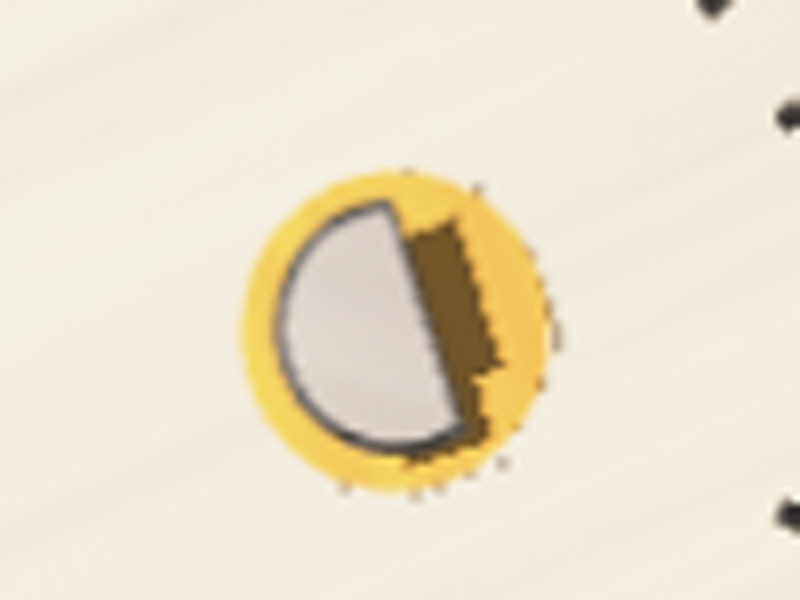

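The wrist crop shows the D-shaped top clearly. The flat edge runs from crop (390,203) to (460,428) and faces right, and the orange washer is centred at about (396,331).

```bash
python3 - <<'E'
from h import *
c=load('w1');f=lambda x,y:(272+(x+.5)/8-.5,82+(y+.5)/8-.5)
a=atz(c,f(390,203),.082);b=atz(c,f(460,428),.082);print(a,b,np.linalg.norm(a-b))
q=b-a;n=np.array([q[1],-q[0]]);n/=np.linalg.norm(n)
r=np.array(atz(c,f(550,331),.082)-atz(c,f(396,331),.082))[:2]
if n@r<0:n=-n
print('flat yaw',np.degrees(np.arctan2(n[1],n[0])))
w=atz(c,f(396,331),.061);print('washer',w)
print('spindle from left/bottom edges', atz(c,f(276,325),.08),atz(c,f(395,450),.08))
m=(a+b)[:2]/2;print('axis from flat', m-n*.002)
# red dot
im=c['frame'].astype(int);k=(im[:,:,0]>150)&(im[:,:,1]<90)&(im[:,:,2]<90)
k[:, :250]=0;k[:,350:]=0;k[120:]=0
ys,xs=np.nonzero(k);print(len(xs),xs.mean(),ys.mean());d=atz(c,(xs.mean(),ys.mean()),.06);print('dot',d)
v=d-w;print(np.linalg.norm(v[:2]),np.degrees(np.arctan2(v[1],v[0])))
E
```

```text
[ 0.52479701 -0.18406168  0.082     ] [ 0.51219883 -0.18381399  0.082     ] 0.01260060717499973
flat yaw -91.12636056476376
washer [ 0.51860385 -0.18234903  0.061     ]
spindle from left/bottom edges [ 0.52086017 -0.17592304  0.08      ] [ 0.51221717 -0.17998087  0.08      ]
axis from flat [ 0.51853723 -0.18193822]
157 295.1783439490446 62.9171974522293
dot [ 0.54937647 -0.17976741  0.06      ]
0.030880716391984347 4.7955005153429315
```

The flat is at yaw −91° (95.7° clockwise of off, within range) and the axis is at about (0.518, −0.182). Next is the knob.

Request:
arm_command([
  {"wx":0,"wy":0,"wz":0,"dx":0,"dy":0,"dz":-35,"grip":-1},
  {"wx":0,"wy":0,"wz":0,"dx":20,"dy":31,"dz":-15,"grip":-1},
  {"wx":0,"wy":0,"wz":0,"dx":20,"dy":32,"dz":0,"grip":-1},
  {"wx":0,"wy":0,"wz":0,"dx":20,"dy":32,"dz":0,"grip":-1},
  {"wx":0,"wy":0,"wz":0,"dx":20,"dy":32,"dz":0,"grip":-1},
  {"wx":0,"wy":0,"wz":0,"dx":19,"dy":31,"dz":0,"grip":-1},
  {"wx":0,"wy":0,"wz":0,"dx":19,"dy":31,"dz":0,"grip":-1},
  {"wx":0,"wy":0,"wz":0.12,"dx":0,"dy":0,"dz":0,"grip":-1},
])

```text
time_s: 2.7
ee_pos: [0.4958, -0.3765, 0.1515]
orientation: [[0.899, -0.437, 0.002], [-0.437, -0.899, -0.003], [0.003, 0.002, -1.0]]
contact_force: [-0.2, 1.0, -0.6]
gripper_width: 0.998
finger_force: 0.0
```

Request:
arm_command([
  {"wx":0,"wy":0,"wz":0.12,"dx":0,"dy":0,"dz":0,"grip":-1},
  {"wx":0,"wy":0,"wz":0.12,"dx":0,"dy":0,"dz":0,"grip":-1},
  {"wx":0,"wy":0,"wz":0.12,"dx":0,"dy":0,"dz":0,"grip":-1},
  {"wx":0,"wy":0,"wz":0.12,"dx":0,"dy":0,"dz":0,"grip":-1},
  {"wx":0,"wy":0,"wz":0.12,"dx":0,"dy":0,"dz":0,"grip":-1},
  {"wx":0,"wy":0,"wz":0.12,"dx":0,"dy":0,"dz":0,"grip":-1},
  {"wx":0,"wy":0,"wz":0.12,"dx":0,"dy":0,"dz":0,"grip":-1},
  {"wx":0,"wy":0,"wz":0.12,"dx":0,"dy":0,"dz":0,"grip":-1},
])

```text
time_s: 3.37
ee_pos: [0.4959, -0.3713, 0.1531]
orientation: [[0.153, -0.988, 0.004], [-0.988, -0.153, -0.002], [0.002, -0.003, -1.0]]
contact_force: [0.3, 0.8, -0.1]
gripper_width: 1.002
finger_force: 0.0
```

Request:
arm_command([
  {"wx":0,"wy":0,"wz":0.12,"dx":0,"dy":0,"dz":0,"grip":-1},
  {"wx":0,"wy":0,"wz":0.12,"dx":0,"dy":0,"dz":0,"grip":-1},
  {"wx":0,"wy":0,"wz":0.12,"dx":0,"dy":0,"dz":0,"grip":-1},
  {"wx":0,"wy":0,"wz":0.12,"dx":0,"dy":0,"dz":0,"grip":-1},
  {"wx":0,"wy":0,"wz":0.12,"dx":0,"dy":0,"dz":0,"grip":-1},
  {"wx":0,"wy":0,"wz":0.12,"dx":0,"dy":0,"dz":0,"grip":-1},
  {"wx":0,"wy":0,"wz":0.12,"dx":0,"dy":0,"dz":0,"grip":-1},
  {"wx":0,"wy":0,"wz":0.1,"dx":0,"dy":0,"dz":0,"grip":-1},
])

```text
time_s: 4.03
ee_pos: [0.4959, -0.3713, 0.1531]
orientation: [[-0.708, -0.706, 0.004], [-0.706, 0.708, -0.002], [-0.001, -0.004, -1.0]]
contact_force: [-0.2, -0.0, -0.3]
gripper_width: 0.998
finger_force: 0.0
```

Request:
arm_command([
  {"wx":0,"wy":0,"wz":0,"dx":0,"dy":0,"dz":0,"grip":-1},
  {"wx":0,"wy":0,"wz":0,"dx":0,"dy":0,"dz":0,"grip":-1},
])

```text
time_s: 4.2
ee_pos: [0.4956, -0.3715, 0.1523]
orientation: [[-0.702, -0.713, 0.003], [-0.713, 0.702, -0.001], [-0.001, -0.003, -1.0]]
contact_force: [-0.0, -0.2, -0.4]
gripper_width: 1.0
finger_force: 0.0
```

```bash
python3 - <<'E'
from h import *
c=cap('wrist','w2');o=observe();T=o['orientation'];print(o['time_s'],o['ee_pos'],np.degrees(np.arctan2(T[1,0],T[0,0])),o['joint_positions'])
u,v=proj(c,[.494,-.372,.03])[0].astype(int);x0,y0=max(u-50,0),max(v-37,0);print(x0,y0)
cv2.imwrite('pics/w2z.png',cv2.resize(c['frame'][y0:y0+75,x0:x0+100,::-1],None,fx=8,fy=8,interpolation=cv2.INTER_CUBIC))
E
```

```text
4.25 [ 0.49535974 -0.37154548  0.15185852] -134.556963323473 [-2.24270603e+01  2.41632674e+01  8.33113055e+00  1.00055360e-02
 -7.40261775e+01 -2.21326969e+01]
272 189
```

View pics/w2z.png

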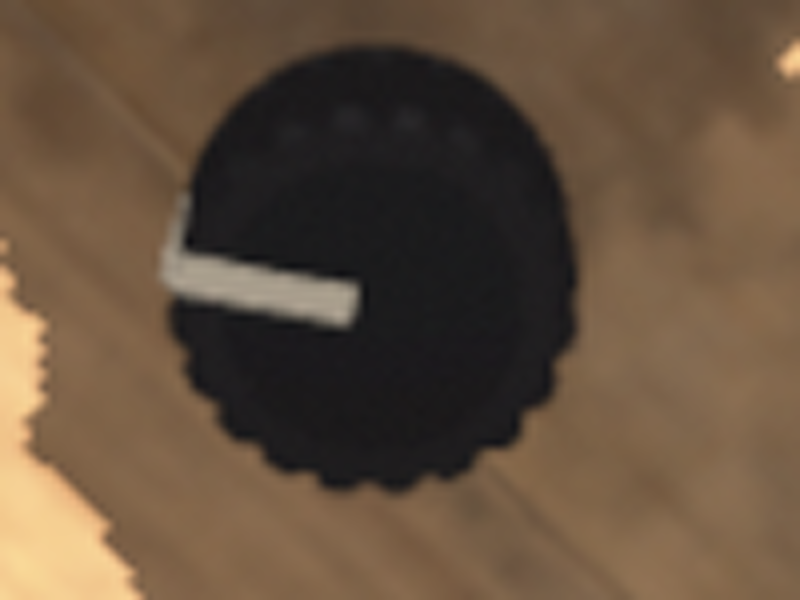

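The knob's top disc spans crop x 165–577 with its bottom edge at 488, and the pointer runs from (355,306) to (170,271). I'll fit its centre and yaw from these.

```bash
python3 - <<'E'
from h import *
from scipy.optimize import least_squares
c=load('w2');f=lambda x,y:(272+(x+.5)/8-.5,189+(y+.5)/8-.5);g=lambda p:((p-np.array([272,189])+.5)*8-.5)
t=np.linspace(0,2*np.pi,361)
def ext(x,y):
    ci=g(proj(c,np.c_[x+.021*np.cos(t),y+.021*np.sin(t),0*t+.03]));return ci[:,0].min(),ci[:,0].max(),ci[:,1].max()
print(ext(.4953,-.3715))
r=least_squares(lambda p:np.array(ext(p[0],p[1]))-[168,577,486],[.495,-.372],diff_step=1e-4);x,y=r.x;print(r.x,r.fun, 'centre px',g(proj(c,[x,y,.03])[0]))
a=atz(c,f(355,306),.03);b=atz(c,f(170,271),.03);v=b-a
print(a,b,np.degrees(np.arctan2(v[1],v[0])), 'tip-centre',np.hypot(b[0]-x,b[1]-y),np.degrees(np.arctan2(b[1]-y,b[0]-x)))
# two-view height check with the overview knob-top pixel
print(tri(c,tuple((g(proj(c,[x,y,.03])[0])+.5)/8-.5+[272,189]),load('s0'),(303.4,318.2)))
o=observe();T=o['orientation'];print('move',T.T@(np.array([x,y,.02])-o['ee_pos'])*1000)
E
```

```text
(np.float64(189.85315811800865), np.float64(606.1297933286155), np.float64(508.1614921951125))
[ 0.49544379 -0.37501397] [-4.1644818   4.15858939  0.2033424 ] centre px [372.44036041 289.47501327]
[ 0.49791207 -0.37501895  0.03      ] [ 0.5085853  -0.39065568  0.03      ] -55.68358505665464 tip-centre 0.020429452522904797 -49.9644442096145
(array([ 0.4954305 , -0.37512407,  0.03062132]), np.float64(0.00021880696004204772))
move [  2.51484095  -2.18304648 131.86211493]
```

Knob centre is about (0.496, −0.3745), pointer yaw −55.7°, top at 30.6 mm (expected 30). Descending to grip.

Request:
arm_command([
  {"wx":0,"wy":0,"wz":0,"dx":1.6,"dy":-2.8,"dz":30,"grip":-1},
  {"wx":0,"wy":0,"wz":0,"dx":0,"dy":0,"dz":35,"grip":-1},
  {"wx":0,"wy":0,"wz":0,"dx":0,"dy":0,"dz":35,"grip":-1},
  {"wx":0,"wy":0,"wz":0,"dx":0,"dy":0,"dz":25,"grip":-1},
  {"wx":0,"wy":0,"wz":0,"dx":0,"dy":0,"dz":15,"grip":-1},
  {"wx":0,"wy":0,"wz":0,"dx":0,"dy":0,"dz":10,"grip":-1},
  {"wx":0,"wy":0,"wz":0,"dx":0,"dy":0,"dz":0,"grip":-1},
  {"wx":0,"wy":0,"wz":0,"dx":0,"dy":0,"dz":0,"grip":-1},
])

```text
time_s: 4.92
ee_pos: [0.496, -0.3753, 0.0011]
orientation: [[-0.704, -0.711, 0.001], [-0.711, 0.704, -0.001], [0.0, -0.001, -1.0]]
contact_force: [-0.0, -0.6, -0.4]
gripper_width: 0.999
finger_force: 0.0
```

Request:
arm_command([
  {"wx":0,"wy":0,"wz":0,"dx":0,"dy":0,"dz":0,"grip":1},
  {"wx":0,"wy":0,"wz":0,"dx":0,"dy":0,"dz":0,"grip":1},
  {"wx":0,"wy":0,"wz":0,"dx":0,"dy":0,"dz":0,"grip":1},
  {"wx":0,"wy":0,"wz":0,"dx":0,"dy":0,"dz":0,"grip":1},
  {"wx":0,"wy":0,"wz":0,"dx":0,"dy":0,"dz":0,"grip":1},
  {"wx":0,"wy":0,"wz":0,"dx":0,"dy":0,"dz":0,"grip":1},
  {"wx":0,"wy":0,"wz":0,"dx":0,"dy":0,"dz":0,"grip":1},
  {"wx":0,"wy":0,"wz":0,"dx":0,"dy":0,"dz":0,"grip":1},
], newtons=50)

```text
time_s: 5.58
ee_pos: [0.4962, -0.3755, 0.0016]
orientation: [[-0.704, -0.71, 0.002], [-0.71, 0.704, -0.001], [-0.0, -0.002, -1.0]]
contact_force: [0.3, 1.0, 5.6]
gripper_width: 0.481
finger_force: 51.3
```

Gripped at 41 mm width. Lifting straight up, moving over the spindle, and turning −35°.

Request:
arm_command([
  {"wx":0,"wy":0,"wz":0,"dx":0,"dy":0,"dz":-20,"grip":1},
  {"wx":0,"wy":0,"wz":0,"dx":0,"dy":0,"dz":-34,"grip":1},
  {"wx":0,"wy":0,"wz":0,"dx":0,"dy":0,"dz":-38,"grip":1},
  {"wx":0,"wy":0,"wz":0,"dx":0,"dy":0,"dz":-38,"grip":1},
  {"wx":0,"wy":0,"wz":0,"dx":0,"dy":0,"dz":-38,"grip":1},
  {"wx":0,"wy":0,"wz":0,"dx":-25,"dy":20,"dz":0,"grip":1},
  {"wx":0,"wy":0,"wz":0,"dx":-31,"dy":24,"dz":0,"grip":1},
  {"wx":0,"wy":0,"wz":0,"dx":-31,"dy":24,"dz":0,"grip":1},
])

```text
time_s: 6.25
ee_pos: [0.5083, -0.2646, 0.1685]
orientation: [[-0.706, -0.708, 0.001], [-0.708, 0.706, 0.0], [-0.001, -0.0, -1.0]]
contact_force: [0.4, 1.1, -1.1]
gripper_width: 0.478
finger_force: 50.9
```

Request:
arm_command([
  {"wx":0,"wy":0,"wz":0,"dx":-31,"dy":24,"dz":0,"grip":1},
  {"wx":0,"wy":0,"wz":0,"dx":-31,"dy":25,"dz":0,"grip":1},
  {"wx":0,"wy":0,"wz":0.1,"dx":-4,"dy":4,"dz":0,"grip":1},
  {"wx":0,"wy":0,"wz":0.12,"dx":0,"dy":0,"dz":0,"grip":1},
  {"wx":0,"wy":0,"wz":0.12,"dx":0,"dy":0,"dz":0,"grip":1},
  {"wx":0,"wy":0,"wz":0.12,"dx":0,"dy":0,"dz":0,"grip":1},
  {"wx":0,"wy":0,"wz":0.12,"dx":0,"dy":0,"dz":0,"grip":1},
  {"wx":0,"wy":0,"wz":0.04,"dx":0,"dy":0,"dz":0,"grip":1},
])

```text
time_s: 6.92
ee_pos: [0.5171, -0.181, 0.1679]
orientation: [[-0.987, -0.162, -0.001], [-0.162, 0.987, 0.0], [0.001, 0.001, -1.0]]
contact_force: [-0.2, -0.1, -0.6]
gripper_width: 0.477
finger_force: 50.9
```

Request:
arm_command([
  {"wx":0,"wy":0,"wz":0,"dx":0,"dy":0,"dz":0,"grip":1},
  {"wx":0,"wy":0,"wz":0,"dx":0,"dy":0,"dz":0,"grip":1},
])

```text
time_s: 7.08
ee_pos: [0.5171, -0.1812, 0.168]
orientation: [[-0.986, -0.17, -0.001], [-0.17, 0.986, 0.0], [0.001, 0.0, -1.0]]
contact_force: [-0.1, -0.9, -0.9]
gripper_width: 0.479
finger_force: 50.9
```

```bash
python3 - <<'E'
from h import *
c=cap('wrist','w3');o=observe();T=o['orientation'];print(o['time_s'],o['ee_pos'],np.degrees(np.arctan2(T[1,0],T[0,0])),o['joint_positions'],o['contact_force'])
p=o['ee_pos'];print(proj(c,[[.518,-.182,.082],[.518,-.182,.06],p+T[:,2]*-.028]))
cv2.imwrite('pics/w3z.png',cv2.resize(c['frame'][150:350,220:420,::-1],None,fx=3,fy=3,interpolation=cv2.INTER_CUBIC))
E
```

```text
7.1333 [ 0.51723678 -0.18120904  0.16809715] -170.23323206299762 [-2.95121879e+00  1.59612927e+01 -1.25107614e+00 -1.02021121e-02
 -7.28109814e+01 -7.72789989e+01] [-0.1582181  -1.18178351 -0.23163784]
[[318.98346133 242.84584579]
 [319.05252401 233.77880033]
 [320.60388504 334.47383648]]
```

View pics/w3z.png

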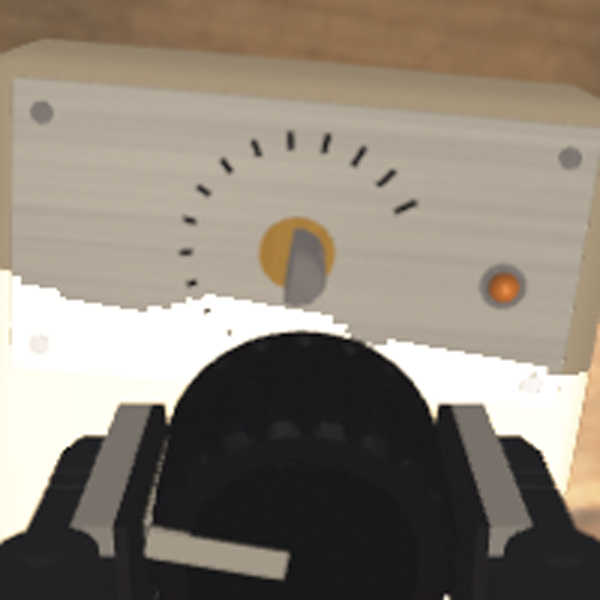

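The washer is at crop (297,253), within 1 px of prediction, so the wrist calibration is good. The pointer runs from (288,566) to (148,541), and the knob silhouette spans x 170–437 with its top at y 332. Now computing the knob's offset in the hand.

```bash
python3 - <<'E'
from h import *
c=load('w3');o=observe();T=np.array(o['orientation']);p=np.array(o['ee_pos'])
f=lambda x,y:(220+(x+.5)/3-.5,150+(y+.5)/3-.5);g=lambda q:((q-np.array([220,150])+.5)*3-.5)
zt=p[2]+.0284
a=atz(c,f(288,566),zt);b=atz(c,f(150,541.5),zt);v=b-a
print('pointer yaw',np.degrees(np.arctan2(v[1],v[0])),'len',np.linalg.norm(v))
print('tool coords ends',T.T@(a-p)*1e3,T.T@(b-p)*1e3)
t=np.linspace(0,2*np.pi,181)
for x0 in(0,-1,-2,-3):
  for z in(.0016,-.0284):
    P=p+(T@np.c_[x0/1e3+.021*np.cos(t),.021*np.sin(t),0*t+z].T).T
    q=g(proj(c,P));print(x0,z,q[:,0].min(),q[:,0].max(),q[:,1].min())
w=atz(c,f(297,253),.061);print('washer',w, 'tool',T.T@(w-p)*1e3)
# spindle flat: top edge line from (292,228) to (286,303) approx is vertical edge, skip
im=c['frame']
E
```

```text
pointer yaw -91.82484113515255 len 0.018058209204719566
tool coords ends [ -1.47766652  -1.91612642 -28.40102472] [  2.15084978 -19.60603255 -28.40424063]
0 0.0016 168.29696867682242 436.611333416528 321.02351141198375
0 -0.0284 139.8575150125253 465.7561954552325 408.28870059147073
-1 0.0016 168.56711417945667 436.3452917117663 327.24997880071123
-1 -0.0284 140.270467182014 465.34620821956736 415.7082282635819
-2 0.0016 168.83675352566547 436.0797275288966 333.45135172559736
-2 -0.0284 140.6823188155292 464.937284785154 423.0891537513453
-3 0.0016 169.1058835554577 435.81464420536827 339.6276894694591
-3 -0.0284 141.0930655439406 464.52942986244693 430.4316187068327
washer [ 0.51792393 -0.18231009  0.061     ] tool [ -0.52896775  -1.22903929 107.09665341]
```

In hand, the knob sits 1.8 mm towards tool −x with its pointer at −91.8° (the flat is at −91.1°). Correcting by (1.1, −1.1) mm and descending to just above the spindle.

Request:
arm_command([
  {"wx":0,"wy":0,"wz":0,"dx":1.1,"dy":-1.1,"dz":20,"grip":1},
  {"wx":0,"wy":0,"wz":0,"dx":0,"dy":0,"dz":25,"grip":1},
  {"wx":0,"wy":0,"wz":0,"dx":0,"dy":0,"dz":20,"grip":1},
  {"wx":0,"wy":0,"wz":0,"dx":0,"dy":0,"dz":13,"grip":1},
  {"wx":0,"wy":0,"wz":0,"dx":0,"dy":0,"dz":0,"grip":1},
  {"wx":0,"wy":0,"wz":0,"dx":0,"dy":0,"dz":0,"grip":1},
])

```text
time_s: 7.63
ee_pos: [0.5162, -0.1827, 0.0901]
orientation: [[-0.986, -0.169, -0.001], [-0.169, 0.986, -0.0], [0.001, 0.0, -1.0]]
contact_force: [1.0, -0.2, -0.3]
gripper_width: 0.479
finger_force: 50.9
```

Request:
arm_command([
  {"wx":0,"wy":0,"wz":0,"dx":0,"dy":0,"dz":1.5,"grip":1},
  {"wx":0,"wy":0,"wz":0,"dx":0,"dy":0,"dz":1.5,"grip":1},
  {"wx":0,"wy":0,"wz":0,"dx":0,"dy":0,"dz":1.5,"grip":1},
  {"wx":0,"wy":0,"wz":0,"dx":0,"dy":0,"dz":1.5,"grip":1},
  {"wx":0,"wy":0,"wz":0,"dx":0,"dy":0,"dz":0,"grip":1},
])

```text
time_s: 8.05
ee_pos: [0.5165, -0.1825, 0.0843]
orientation: [[-0.986, -0.168, 0.0], [-0.168, 0.986, 0.0], [-0.0, 0.0, -1.0]]
contact_force: [-0.4, -0.5, -1.0]
gripper_width: 0.477
finger_force: 50.9
```

Underside is about at the spindle top with no load yet. Continuing in 1 mm steps.

Request:
arm_command([
  {"wx":0,"wy":0,"wz":0,"dx":0,"dy":0,"dz":1,"grip":1},
  {"wx":0,"wy":0,"wz":0,"dx":0,"dy":0,"dz":1,"grip":1},
  {"wx":0,"wy":0,"wz":0,"dx":0,"dy":0,"dz":1,"grip":1},
  {"wx":0,"wy":0,"wz":0,"dx":0,"dy":0,"dz":0,"grip":1},
])

```text
time_s: 8.38
ee_pos: [0.5164, -0.1825, 0.081]
orientation: [[-0.986, -0.168, -0.0], [-0.168, 0.986, 0.0], [0.0, 0.0, -1.0]]
contact_force: [-0.7, 0.2, -1.3]
gripper_width: 0.479
finger_force: 50.9
```

Request:
arm_command([
  {"wx":0,"wy":0,"wz":0,"dx":0,"dy":0,"dz":1,"grip":1},
  {"wx":0,"wy":0,"wz":0,"dx":0,"dy":0,"dz":0,"grip":1},
])

```text
time_s: 8.55
ee_pos: [0.5164, -0.1825, 0.0801]
orientation: [[-0.986, -0.168, -0.0], [-0.168, 0.986, 0.0], [0.0, 0.0, -1.0]]
contact_force: [-1.2, -1.0, -0.7]
gripper_width: 0.477
finger_force: 50.9
```

Request:
arm_command([
  {"wx":0,"wy":0,"wz":0,"dx":0,"dy":0,"dz":1,"grip":1},
  {"wx":0,"wy":0,"wz":0,"dx":0,"dy":0,"dz":1,"grip":1},
  {"wx":0,"wy":0,"wz":0,"dx":0,"dy":0,"dz":0,"grip":1},
])

```text
time_s: 8.8
ee_pos: [0.5164, -0.1825, 0.078]
orientation: [[-0.986, -0.168, -0.0], [-0.168, 0.986, 0.0], [0.0, 0.0, -1.0]]
contact_force: [0.4, 0.3, -0.6]
gripper_width: 0.481
finger_force: 50.9
```

Request:
arm_command([
  {"wx":0,"wy":0,"wz":0,"dx":0,"dy":0,"dz":1,"grip":1},
  {"wx":0,"wy":0,"wz":0,"dx":0,"dy":0,"dz":1,"grip":1},
  {"wx":0,"wy":0,"wz":0,"dx":0,"dy":0,"dz":0,"grip":1},
])

```text
time_s: 9.05
ee_pos: [0.5164, -0.1825, 0.076]
orientation: [[-0.986, -0.168, -0.0], [-0.168, 0.986, 0.0], [0.0, 0.0, -1.0]]
contact_force: [-0.4, 0.4, -1.8]
gripper_width: 0.479
finger_force: 50.9
```

It is over the flat (underside about 14.4 mm above the panel, no side load). Down to the clip and pressing.

Request:
arm_command([
  {"wx":0,"wy":0,"wz":0,"dx":0,"dy":0,"dz":1,"grip":1},
  {"wx":0,"wy":0,"wz":0,"dx":0,"dy":0,"dz":1,"grip":1},
  {"wx":0,"wy":0,"wz":0,"dx":0,"dy":0,"dz":1,"grip":1},
  {"wx":0,"wy":0,"wz":0,"dx":0,"dy":0,"dz":1,"grip":1},
  {"wx":0,"wy":0,"wz":0,"dx":0,"dy":0,"dz":0,"grip":1},
])

```text
time_s: 9.47
ee_pos: [0.5165, -0.1824, 0.0721]
orientation: [[-0.986, -0.168, -0.0], [-0.168, 0.986, 0.0], [0.0, 0.0, -1.0]]
contact_force: [-1.0, 0.9, -0.1]
gripper_width: 0.479
finger_force: 51.0
```

Request:
arm_command([
  {"wx":0,"wy":0,"wz":0,"dx":0,"dy":0,"dz":1,"grip":1},
  {"wx":0,"wy":0,"wz":0,"dx":0,"dy":0,"dz":1,"grip":1},
  {"wx":0,"wy":0,"wz":0,"dx":0,"dy":0,"dz":0,"grip":1},
])

```text
time_s: 9.72
ee_pos: [0.5166, -0.1822, 0.0702]
orientation: [[-0.986, -0.168, 0.0], [-0.168, 0.986, 0.0], [-0.0, 0.0, -1.0]]
contact_force: [0.0, 1.9, 0.7]
gripper_width: 0.48
finger_force: 51.1
```

Request:
arm_command([
  {"wx":0,"wy":0,"wz":0,"dx":0,"dy":0,"dz":1,"grip":1},
  {"wx":0,"wy":0,"wz":0,"dx":0,"dy":0,"dz":1,"grip":1},
  {"wx":0,"wy":0,"wz":0,"dx":0,"dy":0,"dz":0,"grip":1},
])

```text
time_s: 9.97
ee_pos: [0.5165, -0.1823, 0.068]
orientation: [[-0.986, -0.168, -0.0], [-0.168, 0.986, 0.0], [0.0, 0.0, -1.0]]
contact_force: [0.1, 2.5, -1.2]
gripper_width: 0.479
finger_force: 50.9
```

Request:
arm_command([
  {"wx":0,"wy":0,"wz":0,"dx":0,"dy":0,"dz":1,"grip":1},
  {"wx":0,"wy":0,"wz":0,"dx":0,"dy":0,"dz":1,"grip":1},
  {"wx":0,"wy":0,"wz":0,"dx":0,"dy":0,"dz":0,"grip":1},
])

```text
time_s: 10.22
ee_pos: [0.5165, -0.1823, 0.0659]
orientation: [[-0.986, -0.168, -0.0], [-0.168, 0.986, 0.0], [0.0, 0.0, -1.0]]
contact_force: [1.0, 3.2, -1.6]
gripper_width: 0.479
finger_force: 50.9
```

Request:
arm_command([
  {"wx":0,"wy":0,"wz":0,"dx":0,"dy":0,"dz":1,"grip":1},
  {"wx":0,"wy":0,"wz":0,"dx":0,"dy":0,"dz":1,"grip":1},
  {"wx":0,"wy":0,"wz":0,"dx":0,"dy":0,"dz":1,"grip":1},
  {"wx":0,"wy":0,"wz":0,"dx":0,"dy":0,"dz":0,"grip":1},
])

```text
time_s: 10.55
ee_pos: [0.5164, -0.1828, 0.063]
orientation: [[-0.986, -0.168, -0.0], [-0.168, 0.986, -0.0], [0.0, -0.0, -1.0]]
contact_force: [0.4, 1.5, -3.3]
gripper_width: 0.478
finger_force: 50.8
```

Request:
arm_command([
  {"wx":0,"wy":0,"wz":0,"dx":0,"dy":0,"dz":1,"grip":1},
  {"wx":0,"wy":0,"wz":0,"dx":0,"dy":0,"dz":0.5,"grip":1},
  {"wx":0,"wy":0,"wz":0,"dx":0,"dy":0,"dz":0,"grip":1},
])

```text
time_s: 10.8
ee_pos: [0.5165, -0.1828, 0.0618]
orientation: [[-0.986, -0.168, -0.0], [-0.168, 0.986, -0.0], [0.0, -0.0, -1.0]]
contact_force: [-0.7, 1.0, -1.2]
gripper_width: 0.477
finger_force: 50.9
```

```bash
python3 - <<'E'
from h import *
c=cap('wrist','w4');s=cap('side','s4');o=observe();print(o['ee_pos'],o['contact_force'],o['moment'])
A=cv2.resize(c['frame'][150:350,220:420,::-1],(400,400),interpolation=cv2.INTER_CUBIC)
B=cv2.resize(s['frame'][205:275,270:340,::-1],(400,400),interpolation=cv2.INTER_CUBIC)
cv2.imwrite('pics/z4.png',np.hstack([A,B]))
E
```

```text
[ 0.51649896 -0.18279406  0.06186204] [ 0.0551223   0.44480328 -2.07049711] [ 0.0690879  -0.00977341 -0.00948127]
```

View pics/z4.png

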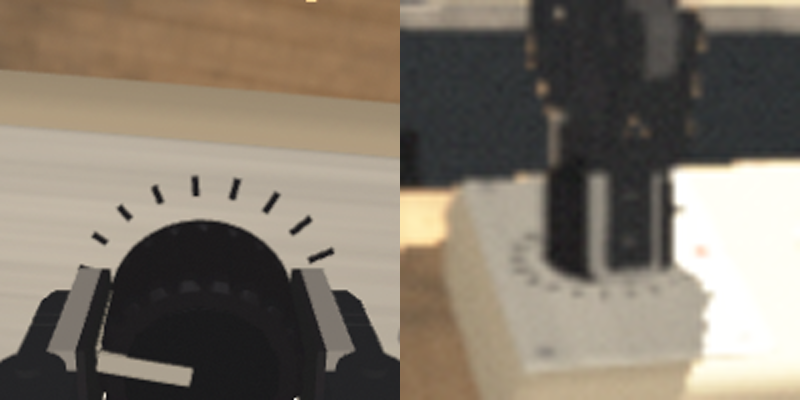

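The wrist view shows the knob unmoved in the hand (pointer from (190,376) to (98,361)). In the side view it reaches the panel. A gentle extra press to confirm it has bottomed.

Request:
arm_command([
  {"wx":0,"wy":0,"wz":0,"dx":0,"dy":0,"dz":0.7,"grip":1},
  {"wx":0,"wy":0,"wz":0,"dx":0,"dy":0,"dz":0,"grip":1},
])

```text
time_s: 11.07
ee_pos: [0.5166, -0.1828, 0.0616]
orientation: [[-0.986, -0.168, 0.0], [-0.168, 0.986, -0.001], [-0.0, -0.001, -1.0]]
contact_force: [-1.2, 0.9, 2.9]
gripper_width: 0.478
finger_force: 51.2
```

Request:
arm_command([
  {"wx":0,"wy":0,"wz":0,"dx":0,"dy":0,"dz":0.7,"grip":1},
  {"wx":0,"wy":0,"wz":0,"dx":0,"dy":0,"dz":0,"grip":1},
  {"wx":0,"wy":0,"wz":0,"dx":0,"dy":0,"dz":0,"grip":1},
])

```text
time_s: 11.32
ee_pos: [0.5166, -0.1828, 0.0616]
orientation: [[-0.986, -0.168, 0.001], [-0.168, 0.986, -0.001], [-0.001, -0.001, -1.0]]
contact_force: [-4.1, 2.0, 7.3]
gripper_width: 0.476
finger_force: 51.9
```

Bottomed: the force rises with no further travel and the TCP is at 61.6 mm as predicted, so the knob is home. Unloading, then turning counter-clockwise about the knob's own axis.

Request:
arm_command([
  {"wx":0,"wy":0,"wz":0,"dx":0,"dy":0,"dz":-0.8,"grip":1},
  {"wx":0,"wy":0,"wz":0,"dx":0,"dy":0,"dz":0,"grip":1},
  {"wx":0,"wy":0,"wz":-0.06,"dx":0,"dy":-0.11,"dz":0,"grip":1},
  {"wx":0,"wy":0,"wz":-0.12,"dx":0,"dy":-0.2,"dz":0,"grip":1},
  {"wx":0,"wy":0,"wz":-0.12,"dx":0,"dy":-0.2,"dz":0,"grip":1},
])

```text
time_s: 11.73
ee_pos: [0.5168, -0.1834, 0.0616]
orientation: [[-0.89, -0.457, 0.0], [-0.457, 0.89, -0.001], [-0.0, -0.001, -1.0]]
contact_force: [-0.6, -0.4, 3.3]
gripper_width: 0.477
finger_force: 51.4
```

Request:
arm_command([
  {"wx":0,"wy":0,"wz":-0.12,"dx":0,"dy":-0.2,"dz":0,"grip":1},
  {"wx":0,"wy":0,"wz":-0.12,"dx":0,"dy":-0.2,"dz":0,"grip":1},
  {"wx":0,"wy":0,"wz":-0.12,"dx":0,"dy":-0.2,"dz":0,"grip":1},
  {"wx":0,"wy":0,"wz":-0.12,"dx":0,"dy":-0.2,"dz":0,"grip":1},
])

```text
time_s: 12.07
ee_pos: [0.5176, -0.1839, 0.0616]
orientation: [[-0.578, -0.816, 0.001], [-0.816, 0.578, -0.0], [-0.0, -0.001, -1.0]]
contact_force: [-0.5, 0.7, 2.6]
gripper_width: 0.483
finger_force: 51.3
```

Request:
arm_command([
  {"wx":0,"wy":0,"wz":-0.12,"dx":0,"dy":-0.2,"dz":0,"grip":1},
  {"wx":0,"wy":0,"wz":-0.12,"dx":0,"dy":-0.2,"dz":0,"grip":1},
  {"wx":0,"wy":0,"wz":-0.12,"dx":0,"dy":-0.2,"dz":0,"grip":1},
  {"wx":0,"wy":0,"wz":-0.12,"dx":0,"dy":-0.2,"dz":0,"grip":1},
  {"wx":0,"wy":0,"wz":-0.12,"dx":0,"dy":-0.2,"dz":0,"grip":1},
  {"wx":0,"wy":0,"wz":-0.12,"dx":0,"dy":-0.2,"dz":0,"grip":1},
  {"wx":0,"wy":0,"wz":-0.06,"dx":0,"dy":-0.1,"dz":0,"grip":1},
  {"wx":0,"wy":0,"wz":0,"dx":0,"dy":0,"dz":0,"grip":1},
])

```text
time_s: 12.73
ee_pos: [0.5189, -0.1838, 0.0616]
orientation: [[0.159, -0.987, 0.001], [-0.987, -0.159, 0.0], [-0.0, -0.001, -1.0]]
contact_force: [-0.7, 2.6, 4.3]
gripper_width: 0.48
finger_force: 51.5
```

```bash
python3 - <<'E'
from h import *
c=cap('wrist','w5');o=observe();T=o['orientation'];print(o['ee_pos'],np.degrees(np.arctan2(T[1,0],T[0,0])),o['contact_force'],o['moment'],o['joint_positions'])
cv2.imwrite('pics/z5.png',cv2.resize(c['frame'][150:450,170:470,::-1],(600,600),interpolation=cv2.INTER_CUBIC))
E
```

```text
[ 0.51881907 -0.18385251  0.0615718 ] -81.02160080056413 [-0.75019565  2.94969323  4.08555918] [ 0.9248506   0.15242871 -0.07085506] [-3.22929731e+00  2.10357438e+01 -1.06458148e+01 -1.21985736e-02
 -5.82565733e+01  1.22141104e+01]
```

View pics/z5.png

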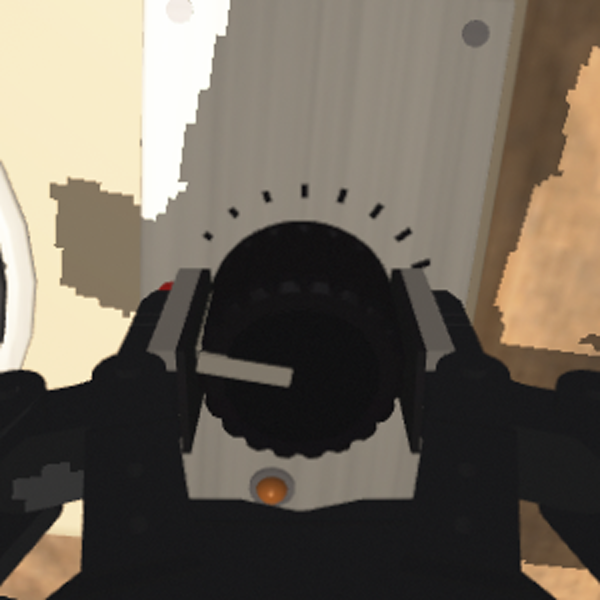

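The pointer in hand is unchanged and has turned 89°, so it is about 7° short of the red dot at (167,287). Finishing the turn.

Request:
arm_command([
  {"wx":0,"wy":0,"wz":-0.06,"dx":0,"dy":-0.1,"dz":0,"grip":1},
  {"wx":0,"wy":0,"wz":-0.06,"dx":0,"dy":-0.1,"dz":0,"grip":1},
  {"wx":0,"wy":0,"wz":0,"dx":0,"dy":0,"dz":0,"grip":1},
  {"wx":0,"wy":0,"wz":0,"dx":0,"dy":0,"dz":0,"grip":1},
  {"wx":0,"wy":0,"wz":0,"dx":0,"dy":0,"dz":0,"grip":1},
])

```text
time_s: 13.2
ee_pos: [0.519, -0.1838, 0.0616]
orientation: [[0.271, -0.963, 0.001], [-0.963, -0.271, 0.0], [0.0, -0.001, -1.0]]
contact_force: [-0.6, 3.5, 5.0]
gripper_width: 0.476
finger_force: 51.6
```

```bash
python3 - <<'E'
from h import *
o=observe();T=o['orientation'];print(o['ee_pos'],np.degrees(np.arctan2(T[1,0],T[0,0])),o['contact_force'],o['moment'])
E
```

```text
[ 0.51903728 -0.18377276  0.06158596] -74.27313142275203 [-0.60723807  3.52417707  4.95500599] [ 1.19977602  0.14730712 -0.00608966]
```

Turned 96°. Releasing and lifting straight up.

Request:
arm_command([
  {"wx":0,"wy":0,"wz":0,"dx":0,"dy":0,"dz":0,"grip":-0.5},
  {"wx":0,"wy":0,"wz":0,"dx":0,"dy":0,"dz":0,"grip":-0.5},
  {"wx":0,"wy":0,"wz":0,"dx":0,"dy":0,"dz":0,"grip":-0.5},
  {"wx":0,"wy":0,"wz":0,"dx":0,"dy":0,"dz":0,"grip":-0.5},
  {"wx":0,"wy":0,"wz":0,"dx":0,"dy":0,"dz":0,"grip":-0.5},
  {"wx":0,"wy":0,"wz":0,"dx":0,"dy":0,"dz":0,"grip":-0.5},
])

```text
time_s: 13.7
ee_pos: [0.5184, -0.1841, 0.0611]
orientation: [[0.274, -0.962, -0.0], [-0.962, -0.274, -0.0], [0.0, 0.0, -1.0]]
contact_force: [0.3, 0.2, 0.1]
gripper_width: 0.751
finger_force: 0.0
```

Request:
arm_command([
  {"wx":0,"wy":0,"wz":0,"dx":0,"dy":0,"dz":-10,"grip":-0.5},
  {"wx":0,"wy":0,"wz":0,"dx":0,"dy":0,"dz":-25,"grip":-0.5},
  {"wx":0,"wy":0,"wz":0,"dx":0,"dy":0,"dz":-30,"grip":-0.5},
  {"wx":0,"wy":0,"wz":0,"dx":0,"dy":0,"dz":-25,"grip":-0.5},
  {"wx":0,"wy":0,"wz":0,"dx":0,"dy":0,"dz":-10,"grip":-0.5},
  {"wx":0,"wy":0,"wz":0,"dx":0,"dy":0,"dz":0,"grip":-0.5},
  {"wx":0,"wy":0,"wz":0,"dx":0,"dy":0,"dz":0,"grip":-0.5},
])

```text
time_s: 14.28
ee_pos: [0.5187, -0.1839, 0.1617]
orientation: [[0.274, -0.962, 0.001], [-0.962, -0.274, 0.0], [0.0, -0.001, -1.0]]
contact_force: [0.1, 0.6, -0.9]
gripper_width: 0.751
finger_force: 0.0
```

```bash
python3 - <<'E'
from h import *
c=cap('wrist','w6');s=cap('side','s6');o=observe();print(o['ee_pos'],o['contact_force'],o['gripper_width'])
print(proj(c,[[.5182,-.1822,.09],[.5182,-.1822,.06]]),proj(s,[[.5182,-.1822,.09]]))
A=cv2.resize(c['frame'][160:300,250:390,::-1],(400,400),interpolation=cv2.INTER_CUBIC)
B=cv2.resize(s['frame'][205:275,270:340,::-1],(400,400),interpolation=cv2.INTER_CUBIC)
cv2.imwrite('pics/z6.png',np.hstack([A,B]))
E
```

```text
[ 0.51775669 -0.18375361  0.16009258] [ 0.48957518 -0.30495429 -0.00515178] 0.7551337838988905
[[320.96155888 252.13821287]
 [320.93032116 238.46769735]] [[306.70310723 234.53545514]]
```

View pics/z6.png

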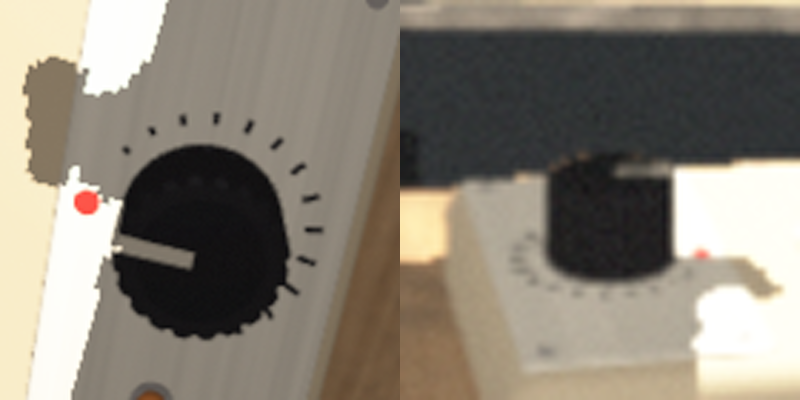

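The pointer runs from crop (193,262) to (116,243), the red dot is at (87,202), and the knob sits on the panel. Checking the angles.

```bash
python3 - <<'E'
from h import *
c=load('w6');k=400/140;f=lambda x,y:(250+(x+.5)/k-.5,160+(y+.5)/k-.5)
a=atz(c,f(193,261.5),.09);b=atz(c,f(117,243),.09);v=b-a;y=np.arctan2(v[1],v[0])
ctr=b[:2]-.02*np.array([np.cos(y),np.sin(y)])
d=atz(c,f(87,202),.06);w=d[:2]-np.array([.5182,-.1822])
print('pointer',np.degrees(y),np.linalg.norm(v),'centre',ctr,'dot',d,np.degrees(np.arctan2(w[1],w[0])),np.linalg.norm(w))
E
```

```text
pointer 1.4214773719690446 0.018208882980242355 centre [ 0.51898819 -0.1822009 ] dot [ 0.54924732 -0.17994554  0.06      ] 4.15317089299156 0.031129066724963374
```

The pointer is within about 3° of the red mark (limit 10.3°), the knob is centred within 1 mm and released. Handing in.

```bash
python3 -c "
from rig import ticket
print(ticket.hand_in())"
```

```text
the job is handed in; nothing more can be done
None
```

The knob is home on the spindle, turned to off with its pointer about 3° from the red mark, and released, with the other things on the table untouched; the job is handed in, but the hand-in returned no verdict.

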